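# Run the track gauge under the footbridge and hang it up

## Task

Check the siding before closing down: slide the steel track gauge along the rails and right through under the footbridge, staying on the rails, until its leading end gently pushes in the sprung plunger of the buffer stop by some 5 to 10 mm, not to the end of its travel. Then take the gauge off the track and hang it by its eye on the peg of the wooden stand, leaving it hanging there at rest. Do not disturb the coaster or the locomotive cradle.

Things in the scene. Friction and masses are not known exactly. Their poses are not given: they have to be found in the camera images.
- track: (All sizes here in mm.) Fixed straight piece of track on a cork strip, 580 long, 80 wide. Origin on the table, on the track's centre line; its y axis runs along the rails towards the buffer stop, x across, z up. Rails 4 wide, 45 apart inside, rail tops 20 above the table, sleeper tops 11 above the table.
- rail_start (a point): Point on the track's centre line at rail-top height (20 above the table), at the open end of the rails (track y = -260).
- rail_end (a point): The same at the other end of the rails (track y = +320), just past the buffer stop. From rail_start to rail_end is the way to slide the gauge. The buffer stop is clamped on the rails wherever it was last wanted; its place is not measured: its plunger's face stands 55 to 100 short of rail_end. Look or feel for it.
- bridge: Fixed model footbridge square across the track. Origin on the table under the middle of the deck, axes as the track's. Deck 170 long (x), 50 wide along the track (y), underside 69, top 80 above the table; piers at x = -78 and +78, 14 wide. The gauge passes with 7 of headroom; fingers do not fit under: let the gauge go on one side and take it again on the other.
- gauge: Loose steel track gauge, 0.4 kg, standing on the rails on the rail_start side of the bridge. Origin at its middle on the rail-top plane, z up. Upright plate 8 thick (x), 160 long (y), z = -4 to +42. Each end (|y| 60 to 80) has a shoe 62 wide, 8 high on the rails, with a 41 wide, 6 deep tongue between them. Between the shoes the plate is bare, to be pinched from above. Same both ways round.
- gauge_eye (a point): Centre of the gauge's eye: a round hole 23 across through the plate along the gauge's x, in the middle of its length, at gauge z = +24 (18 under the plate's top edge).
- plunger (a joint): Plunger of the buffer stop, a steel disc 26 across on the track's centre line 42 above the table, facing rail_start; the end of the gauge's plate meets it. Value: how far it is pushed in, m (0 out, 0.018 fully in). Spring 700 N/m from zero, so 3 mm takes about 2 N; it springs back.
- stand: Fixed wooden stand with a steel peg. Origin on the table below the peg's root. Foot 80 x 90 x 14, square post 14 wide (x = 0 to +14), top 175 above the table. The peg leaves the post towards the stand's -x and rises.
- peg_root (a point): Where the axis of the peg meets the post's face, 165 above the table (stand x = 0).
- peg_tip (a point): End of the axis of the peg (stand x = -65, 188.7 above the table). The peg is a round bar 10 thick with a round end, free all round; it rises by 20 degrees towards the tip.
- coaster: Bystander: loose white ceramic coaster, 96 across, 8 high. Origin at the centre of its underside.
- cradle: Bystander: loose blue plastic locomotive cradle, 170 (x) x 70 x 52 high. Origin at the centre of its underside.
- transformer: Bystander: fixed black transformer box 100 (x) x 120 (y) with a knob on top, 105 high in all. Origin at the centre of its underside. It and the stand may change places.
Not all that is in view belongs to the job. Of the things like the gauge, leave any that is green or yellow; of the rest the larger one is meant.

How it is judged:
By the outcome, as a careful person would: the job done as asked, in the order asked, and still so for the second after the job is handed in, with the robot touching nothing.
It also fails if it takes over 64 s, if anything falls off the work surface, if the arm or the gripper's body presses on something with over 40 N, if the wrist force passes 120 N, or if a joint passes its speed limit or range.

## Robot

A 6-joint arm with a two-finger parallel gripper is mounted at the origin on the work surface. World frame = base frame: x ahead of the robot, y to its left, z up, the work surface at z = 0. Lengths are in mm, angles in rad, forces in N, time in s.
With the tool pointing down it reaches from about 350 to 775 mm from the base axis. Payload 7.3 kg.
Tool frame: the origin (TCP) lies midway between the tips of the shut fingers; the grasp point (between the pads) lies 19 mm behind it; z points along the fingers, y is the line along which they close (so a half turn about z gives the same grasp; the last joint's range is limited). The gripper opens to 92 mm and grips with 3 to 60 N. Pads are 19 mm wide; open, the fingers measure 130 mm over their backs; the gripper's body (75 mm by 190 mm) begins 47 mm behind the grasp point.
Start: joints at [-1.377, 0.342, 1.524, -0, 1.275, -0.146], TCP at [175.005, -494.993, 226.741] pointing down, gripper open.
Joint ranges: [-2.53, 2.53], [-0.77, 2.02], [0.04, 2.7], [-1, 4.14], [0.28, 2.66], [-3.11, 3.11]. Speed limits (rad/s): [2.57, 2.57, 3.14, 3.14, 3.14, 3.14].

## Interface

Orientations are given as [roll, pitch, yaw] about the fixed x, y, z axes, in that order (R = Rz(yaw) Ry(pitch) Rx(roll)).
In Python, from plant import bot gives the robot as it stands.
- The arm moves only by the tool jog_arm, never from a script. Its arguments are lists of equal length, an entry for each row: "dp": the shift along the tool's x, y, z in m, a list of three; "twist": the turn about the tool's z in degrees. A call has 1 to 10 rows; each row shifts and turns the commanded pose from where the row before left it, along the tool's axes as they then stand; what a row does not reach is not made up. A row lasts 1/8 s, in which the tool goes at most 62.5 mm and 10.7 degrees, less where a joint would pass 70% of its speed; a pose out of reach is approached as far as the arm can. A call is refused whole if a number of a shift passes 0.0625 or a number of a turn 10.7, either way. A call with a gripper value outside its range is refused whole. "jaw" is the finger opening in m, from 0 to 0.0918, set as the call begins (left out, the last holds). The fingers move at their own pace and stop on an object; the grip force is fixed at half the most. Time passes only in rows, so rows that do not move let the fingers close. It gives the time, the measured TCP pose, the force, the opening and the grip force at its end, in the units of the state.
- bot.get_obs(): the state, without advancing time (a new reading comes with each control period).
- bot.capture(name): name is "side" or "top"; returns the picture (400x640x3 uint8, blue, green, red); there is no depth.
- bot.camera_params(name): a dict with "fx", "fy", "cx", "cy" (pixels), "R" (3x3) and "t" (3): a world point X has camera coordinates R X + t. Camera axes: x right, y down, z forward; pixel columns grow to the right and rows downward; lengths in mm; the calibration is good to about 2 mm. A picture is of the moment at which its call begins. camera_params takes no time and is no camera call.
- bot.close_job(): hands the job in; it is judged then, once.
Trained networks look in the newest picture that a camera, given by its name, has taken for a name from the list of things; names that differ only in an ending like _2 or _b are one class to them, and where a whole thing is asked for, a point or a joint stands for the part that bears it (a point fixed in the world has none). Each returns a list of dicts, best first, with "confidence" (0 to 1); they miss things now and then, are a little off and sometimes report something else, mostly with a low value. They report only what shows in the picture. A call takes as long as a camera call. They do not tell look-alikes from the thing itself.
- bot.find_in(camera, label): "bbox" ([centre column, centre row, width, height] in pixels, round what is visible of it).
- bot.masks_of(camera, label): "pixels" (400x640 bool, what is visible of it) and "bbox" ([centre column, centre row, width, height] in pixels, round what is visible of it).
The state is a dict: "time": time; "joint_positions": joint angles; "dq": joint speeds; "tau": joint torques, N m; "tool_pos": TCP position; "tcp_rot": TCP orientation; "contact_force": force on the tool from outside, world axes, zero at the start; "moment": the same for the moment, N m; "grip_width": finger opening in mm; "finger_force": force on a finger pad.
Only numpy, scipy, OpenCV 4.12 (cv2) and the standard library are available. Lean on these libraries where they do the work, as an engineer would, in place of code of your own. Each camera call takes 0.05 s, during which the arm holds its last target. There are 200 camera calls.

## Working session

There is one attempt and no reset: what is moved stays moved. The work goes in short steps, Python scripts to look and compute and a tool call to move; the robot and the scene stay as the last step left them, time stands still between calls to the robot, and variables do not carry over. Pictures are saved under pics/ and viewed, at most 10 in all, crops included, and the job is handed in when it is done.

Besides the shell and the picture viewer there is one more tool, called after "Emit:" in YAML: its name, and indented under it one key for each argument. jog_arm: Moves the arm, as the interface text tells. Its arguments: {"type":"object","properties":{"dp":{"type":"array"},"twist":{"type":"array"},"jaw":{"type":"number"}},"required":["dp","twist"]}

```bash
mkdir -p pics; ls
python3 - <<'E'
from plant import bot
import cv2,numpy as np
o=bot.get_obs();print(o['time'],o['tool_pos'],o['tcp_rot'],o['grip_width'])
for c in("side","top"):
    cv2.imwrite(f"pics/{c}0.png",bot.capture(c))
    p=bot.camera_params(c);print(c,p)
    for l in("gauge","bridge","stand","plunger","track","coaster","cradle","transformer"):
        print(l,[(round(d['confidence'],2),np.round(d['bbox']).tolist()) for d in bot.find_in(c,l)])
print(bot.get_obs()['time'])
E
```

```text
pics
0.0 [ 174.90507895 -494.55425625  226.03976039] [-3.14002166e+00 -2.18268990e-04  3.39785863e-01] 91.88262247590221
side {'fx': 506.53126201034894, 'fy': 506.53126201034894, 'cx': 315.9647421146199, 'cy': 199.7089088582714, 'R': array([[-0.88238171, -0.47046368,  0.00815077],
       [-0.32281918,  0.59268162, -0.73791346],
       [ 0.34233067, -0.65375256, -0.67484613]]), 't': array([ 469.3663342 ,  252.63198136, 1544.98742817])}
gauge [(0.97, [398.0, 164.0, 41.0, 14.0]), (0.7, [342.0, 153.0, 26.0, 20.0]), (0.57, [252.0, 232.0, 34.0, 51.0])]
bridge [(0.8, [340.0, 223.0, 54.0, 40.0]), (0.59, [330.0, 247.0, 92.0, 123.0]), (0.41, [308.0, 171.0, 33.0, 38.0])]
stand [(0.59, [251.0, 229.0, 34.0, 49.0])]
plunger [(0.54, [300.0, 284.0, 13.0, 17.0])]
track [(0.95, [329.0, 247.0, 98.0, 121.0]), (0.72, [358.0, 198.0, 27.0, 33.0])]
coaster [(0.86, [226.0, 310.0, 34.0, 28.0])]
cradle [(0.7, [265.0, 202.0, 48.0, 36.0])]
transformer [(0.87, [308.0, 171.0, 38.0, 40.0]), (0.52, [250.0, 230.0, 33.0, 54.0])]
top {'fx': 399.55133749463613, 'fy': 399.55133749463613, 'cx': 321.1624309658346, 'cy': 204.9278292212948, 'R': array([[ 0.01726165, -0.99942091,  0.02932358],
       [-0.99750488, -0.01922168, -0.06793047],
       [ 0.06845478, -0.02807782, -0.99725903]]), 't': array([ -13.80348647,  532.36333628, 1074.42199126])}
gauge [(0.89, [366.0, 237.0, 60.0, 19.0]), (0.71, [468.0, 255.0, 55.0, 58.0]), (0.7, [456.0, 177.0, 44.0, 24.0]), (0.54, [403.0, 292.0, 49.0, 34.0])]
bridge [(0.81, [319.0, 239.0, 19.0, 67.0])]
stand [(0.6, [254.0, 149.0, 43.0, 34.0])]
plunger [(0.58, [305.0, 236.0, 213.0, 30.0])]
track [(0.59, [306.0, 236.0, 212.0, 32.0])]
coaster [(0.74, [163.0, 183.0, 30.0, 34.0])]
cradle [(0.91, [320.0, 135.0, 31.0, 66.0])]
transformer [(0.69, [396.0, 153.0, 55.0, 43.0]), (0.45, [254.0, 148.0, 37.0, 38.0])]
0.9
```

Run:
```python
import cv2
for c,(x,y,w,h) in {"side":(190,120,260,220),"top":(140,80,360,260)}.items():
    im=cv2.imread(f"pics/{c}0.png")[y:y+h,x:x+w]
    s=2.2 if c=="top" else 2.7
    cv2.imwrite(f"pics/{c}0z.png",cv2.resize(im,None,fx=s,fy=s,interpolation=cv2.INTER_CUBIC))
```

```text
(no output)
```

View pics/side0z.png

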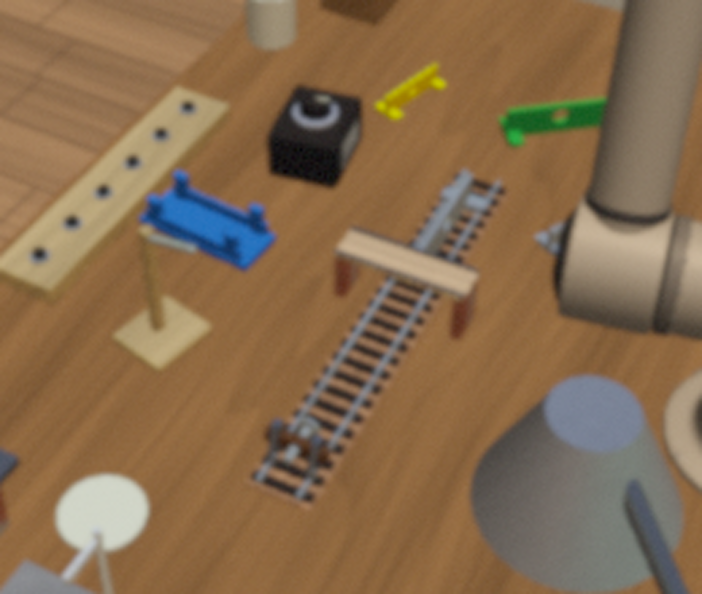

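View pics/top0z.png

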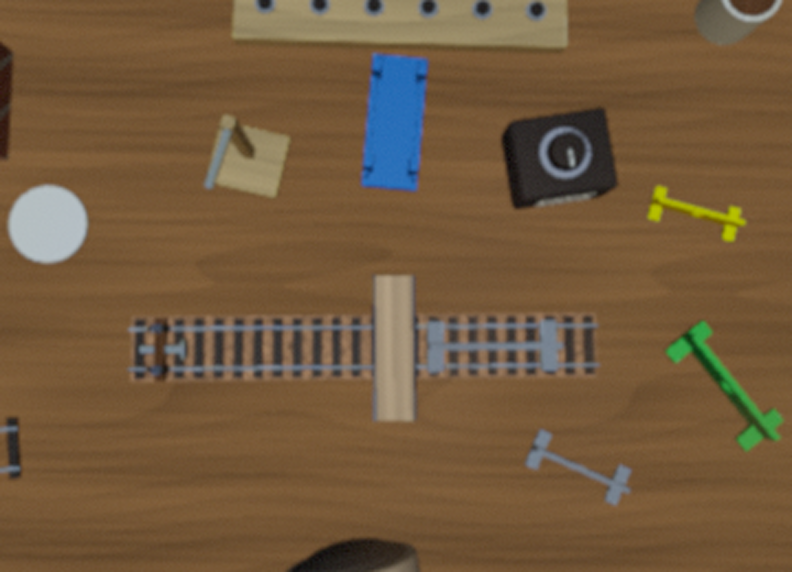

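The larger grey gauge stands on the track right of the bridge at top (366,237). The others are a small grey gauge at (403,292), a yellow one at (456,177) and a green one at (468,255). Green and yellow are ruled out, and of the two greys the larger one is on the rails, so that is the one meant. The plunger is at about top (222,239), and the peg runs from (244,135) to (235,165). The next crop confirms the gauge, and I fit the poses.

```bash
cat > h.py <<'E'
import numpy as np,cv2,os
from scipy.optimize import least_squares,minimize
from plant import bot
P={c:bot.camera_params(c) for c in("side","top")}
def proj(c,X):
    p=P[c];q=np.atleast_2d(X)@np.array(p['R']).T+p['t']
    return np.c_[p['fx']*q[:,0]/q[:,2]+p['cx'],p['fy']*q[:,1]/q[:,2]+p['cy']]
def ray(c,u,v,z):
    p=P[c];d=p['R'].T@np.array([(u-p['cx'])/p['fx'],(v-p['cy'])/p['fy'],1]);o=-p['R'].T@p['t']
    return o+d*(z-o[2])/d[2]
def tri(s,t):
    return least_squares(lambda X:np.r_[proj('side',X)[0]-s,proj('top',X)[0]-t],[450,0,50.])
def tf(p,L):
    x,y,a=p;c,s=np.cos(a),np.sin(a);L=np.atleast_2d(L).astype(float)
    return np.c_[x+c*L[:,0]-s*L[:,1],y+s*L[:,0]+c*L[:,1],L[:,2]]
E
cat > a.py <<'E'
from h import *
S=lambda x,y:np.array([190+x/2.7,120+y/2.7]); T=lambda x,y:np.array([140+x/2.2,80+y/2.2])
for n,s,t in [("start+x?",S(466,175),T(597,324)),("start-x",S(502,186),T(597,367)),("end+x",S(260,478),T(131,327)),("end-x",S(306,497),T(131,369)),
  ("plunger",S(308,432),T(181,349)),("pegroot",S(150,232),T(230,127)),("pegtip",S(196,245),T(210,187)),("posttop",S(147,228),T(228,121))]:
    r=tri(s,t);print(n,r.x.round(1),(r.fun).round(1))
# rails brightness fit
im={c:cv2.cvtColor(cv2.imread(f'pics/{c}0.png'),cv2.COLOR_BGR2GRAY).astype(np.float32) for c in P}
ys=np.r_[-60:215:4.]  
def val(p,c,side):
    L=np.c_[np.full(len(ys),side*24.5),ys,np.full(len(ys),20.)]
    q=proj(c,tf(p,L)).astype(np.float32);return cv2.remap(im[c],q[:,:1],q[:,1:],cv2.INTER_CUBIC).mean()
for cs in(["top"],["side"],["top","side"]):
    f=lambda p:-sum(val((p[0],p0[1],p[1]*.01),c,s) for c in cs for s in(-1,1))
    a=ray('top',*T(597,345.5),20);b=ray('top',*T(131,348),20);m=a+(b-a)*260/580
    p0=[m[0],m[1],-np.arctan2((b-a)[0],(b-a)[1])]
    g=min(((f((x,w)),x,w) for x in p0[0]+np.arange(-6,6.1,1) for w in p0[2]*100+np.arange(-2,2.1,.4)))
    r=minimize(f,g[1:],method='Nelder-Mead');print(cs,np.round(p0,3),r.x,-r.fun)
for c,k in(("side",0),("top",0)):
    cv2.imwrite
E
python3 a.py
python3 - <<'E'
import cv2
im=cv2.imread("pics/top0.png")[190:320,300:500]
cv2.imwrite("pics/cand.png",cv2.resize(im,None,fx=4,fy=4,interpolation=cv2.INTER_CUBIC))
E
```

```text
start+x? [ 475.3 -257.     2.6] [-0.4  0.   0.1  0.3]
start-x [ 421.5 -256.2    5.7] [-0.3  0.   0.1  0.2]
end+x [460.4 323.3  15.4] [-0.7 -0.1  0.3  0.6]
end-x [407.2 321.   13.5] [-1.5 -0.1  0.6  1.3]
plunger [435.9 257.3  35.8] [-0.3 -0.   0.1  0.2]
pegroot [678.4 184.6 168.3] [-0.1 -0.   0.   0.1]
pegtip [607.8 199.  192.8] [-0.6 -0.1  0.2  0.4]
posttop [682.7 185.7 173.9] [-0.5 -0.1  0.2  0.4]
['top'] [4.4345e+02 5.1130e+00 2.2000e-02] [444.4470362    2.35272175] 246.43563842773438
['side'] [4.4345e+02 5.1130e+00 2.2000e-02] [443.08788394   2.6904336 ] 256.4544372558594
['top', 'side'] [4.4345e+02 5.1130e+00 2.2000e-02] [443.62852811   2.23784555] 499.82568359375
```

View pics/cand.png

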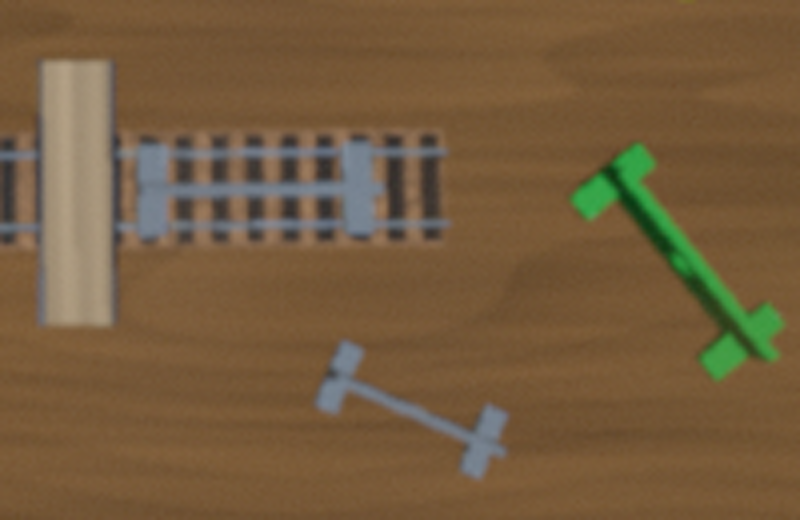

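The crop confirms it. The larger grey gauge sits on the rails with its shoes at crop x 137–167 and 343–375, and the bridge deck covers crop x 40–113. Next come the gauge, bridge and plunger positions.

Run:
```python
from h import *
C=lambda x,y:(300+x/4,190+y/4)
t=np.array([-np.sin(.0235),np.cos(.0235)])
def ty(p): return (p[:2]-[443.9,5.1])@t
def tx(p): return (p[:2]-[443.9,5.1])@[t[1],-t[0]]
for n,(u,v),z in [("shoeL",C(137,190),28),("shoeR",C(375,188),28),("shoeL in",C(168,190),28),("shoeR in",C(343,188),28),("brL",C(40,190),80),("brR",C(114,190),80),("plungerface",(140+187/2.2,80+349/2.2),42),("buffer",(140+166/2.2,80+349/2.2),50)]:
    p=ray('top',u,v,z);print(n,p.round(1),ty(p).round(1),tx(p).round(1))
m=bot.masks_of('top','gauge')
for d in m[:3]:print(d['confidence'],np.argwhere(d['pixels']).mean(0),d['bbox'])
# plunger face columns: profile along centre line at z=42 in the top image
im=cv2.imread('pics/top0.png').astype(np.float32).mean(2)
for off in(0,8,-8):
  ys=np.arange(200,275,3.);q=proj('top',tf((443.9,5.1,.0235),np.c_[ys*0+off,ys,ys*0+(42)])).astype(np.float32)
  print(off,[(int(a),int(b)) for a,b in zip(ys,cv2.remap(im,q[:,:1],q[:,1:],1).ravel())])
```

```text
shoeL [444.5 -40.6  28. ] -45.7 -0.5
shoeR [ 448.5 -202.1   28. ] -207.2 -0.2
shoeL in [444.8 -61.6  28. ] -66.7 -0.6
shoeR in [ 448.2 -180.3   28. ] -185.4 -0.1
brL [444.1  24.8  80. ] 19.7 0.6
brR [444.9 -22.6  80. ] -27.7 0.3
plungerface [436.8 249.1  42. ] 244.1 -1.4
buffer [436.5 272.3  50. ] 267.3 -1.1
0.88 [175.95327103 456.04361371] [457.3, 175.8, 44.8, 24.1]
0.84 [236.24848485 364.21010101] [367.0, 236.8, 57.4, 22.6]
0.83 [293.10410095 405.61514196] [402.6, 292.9, 44.5, 32.1]
0 [(200, 88), (203, 61), (206, 50), (209, 54), (212, 72), (215, 98), (218, 113), (221, 114), (224, 96), (227, 64), (230, 51), (233, 56), (236, 75), (239, 100), (242, 102), (245, 81), (248, 94), (251, 124), (254, 133), (257, 133), (260, 132), (263, 131), (266, 132), (269, 120), (272, 91)]
8 [(200, 94), (203, 66), (206, 51), (209, 54), (212, 73), (215, 102), (218, 113), (221, 109), (224, 90), (227, 64), (230, 50), (233, 52), (236, 79), (239, 109), (242, 110), (245, 90), (248, 86), (251, 97), (254, 83), (257, 63), (260, 76), (263, 98), (266, 100), (269, 82), (272, 59)]
-8 [(200, 97), (203, 67), (206, 52), (209, 54), (212, 73), (215, 102), (218, 116), (221, 111), (224, 86), (227, 59), (230, 50), (233, 54), (236, 75), (239, 100), (242, 103), (245, 89), (248, 94), (251, 108), (254, 88), (257, 69), (260, 83), (263, 101), (266, 100), (269, 79), (272, 58)]
```

Emit:
jog_arm:
  dp:
    - [0.05,0.02,0]
    - [0.06,0,0]
    - [0.06,0,0]
    - [0.06,0,0]
    - [0.06,0,0]
    - [0.06,0,0]
    - [0,0,0]
  twist: [-10,-10,-10,-10,-10,-10,-9]

```text
time: 1.82
tool_pos: [419.1, -272.3, 227.0]
tcp_rot: [3.141, -0.001, 1.555]
contact_force: [-0.7, 0.2, -0.1]
grip_width: 91.9
finger_force: 0.0
```

Emit:
jog_arm:
  dp:
    - [0.0,0.0,0]
    - [0.054,0.0155,0.03]
    - [0.054,0.0155,0.05]
    - [0,0,0.05]
    - [0,0,0.03]
    - [0,0,0]
  twist: [-2.2,0,0,0,0,0]
  jaw: 0.06

```text
time: 2.58
tool_pos: [443.6, -177.0, 74.1]
tcp_rot: [-3.138, -0.002, 1.583]
contact_force: [0.4, -0.2, 0.0]
grip_width: 59.9
finger_force: 0.0
```

Emit:
jog_arm:
  dp:
    - [0,0,0]
    - [0,0,0]
  twist: [0,0]

```text
time: 2.82
tool_pos: [445.7, -178.6, 77.2]
tcp_rot: [3.139, 0.002, 1.582]
contact_force: [0.4, 0.5, 1.1]
grip_width: 59.9
finger_force: 0.0
```

Run:
```python
from h import *
a=bot.capture('top')[170:290,280:460];b=bot.capture('side')[110:230,320:500]
o=np.vstack([cv2.resize(i,(450,300),interpolation=cv2.INTER_CUBIC) for i in(a,b)])
cv2.imwrite('pics/g1.png',o);o=bot.get_obs();print(o['tool_pos'],o['tcp_rot'],o['joint_positions'])
```

```text
[ 445.41766778 -178.36298884   76.86609588] [3.13957371e+00 1.30500545e-03 1.58221352e+00] [-5.40763502e-01  4.44775656e-01  1.84461957e+00 -6.92656802e-05
  8.49793996e-01 -5.52136352e-01]
```

View pics/g1.png

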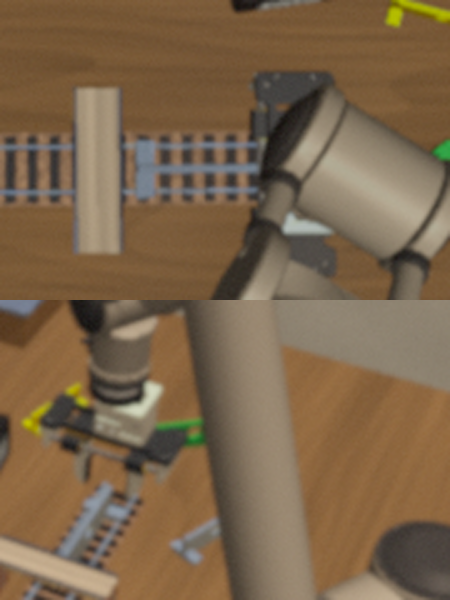

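The gripper is over the trailing part of the gauge, with the plate between its open fingers. Some rows were cut short, so I correct and go down.

Emit:
jog_arm:
  dp:
    - [0.015,0.0027,0]
    - [0,0,0.016]
    - [0,0,0.016]
    - [0,0,0.015]
    - [0,0,0]
  twist: [-0.7,0,0,0,0]

```text
time: 3.55
tool_pos: [446.8, -161.7, 28.2]
tcp_rot: [-3.14, -0.001, 1.595]
contact_force: [-0.2, 0.2, -0.7]
grip_width: 60.0
finger_force: 0.0
```

Emit:
jog_arm:
  dp:
    - [0,0,0]
    - [0,0,0]
    - [0,0,0]
    - [0,0,0]
    - [0,0,0]
  twist: [0,0,0,0,0]
  jaw: 0.0

```text
time: 4.18
tool_pos: [447.4, -162.9, 28.8]
tcp_rot: [3.141, 0.0, 1.595]
contact_force: [-0.3, -1.0, -0.0]
grip_width: 14.2
finger_force: 0.0
```

Emit:
jog_arm:
  dp:
    - [0,0,0]
    - [0,0,0]
    - [0,0,0]
  twist: [0,0,0]

```text
time: 4.55
tool_pos: [447.6, -162.9, 28.8]
tcp_rot: [3.141, 0.0, 1.595]
contact_force: [1.7, -1.0, -0.2]
grip_width: 7.6
finger_force: 30.0
```

Emit:
jog_arm:
  dp:
    - [0.01,0,0]
    - [0.02,0,0]
    - [0.02,0,0]
    - [0.01,0,0]
    - [0,0,0]
  twist: [0,0,0,0,0]

```text
time: 5.18
tool_pos: [445.6, -101.6, 28.8]
tcp_rot: [-3.141, -0.001, 1.596]
contact_force: [0.0, 3.9, 2.4]
grip_width: 8.1
finger_force: 30.0
```

Emit:
jog_arm:
  dp:
    - [0.015,0,0]
    - [0.02,0,0]
    - [0.017,0,0]
    - [0.01,0,0]
    - [0,0,0]
    - [0,0,0]
  twist: [0,0,0,0,0,0]

```text
time: 5.92
tool_pos: [444.3, -40.4, 28.8]
tcp_rot: [-3.141, -0.001, 1.595]
contact_force: [-0.1, 5.3, 3.7]
grip_width: 7.7
finger_force: 30.0
```

Emit:
jog_arm:
  dp:
    - [0,0,0]
    - [0,0,0]
    - [0,0,0]
    - [0,0,-0.02]
    - [0,0,-0.03]
    - [0,0,-0.03]
    - [0,0,-0.01]
    - [0,0,0]
  twist: [0,0,0,0,0,0,0,0]
  jaw: 0.05

```text
time: 6.92
tool_pos: [444.5, -41.0, 118.7]
tcp_rot: [3.141, 0.0, 1.595]
contact_force: [-0.3, 0.2, -1.0]
grip_width: 49.9
finger_force: 0.0
```

Emit:
jog_arm:
  dp:
    - [0.02,0,0]
    - [0.03,0,0]
    - [0.025,0,0]
    - [0.0105,0,0]
    - [0,0,0]
    - [0,0,0]
  twist: [0,0,0,0,0,0]

```text
time: 7.68
tool_pos: [442.4, 44.0, 118.4]
tcp_rot: [-3.141, 0.0, 1.594]
contact_force: [-0.8, -1.1, -0.1]
grip_width: 49.9
finger_force: 0.0
```

Run:
```python
from h import *
a=bot.capture('top')[170:290,230:410];b=bot.capture('side')[150:310,250:430]
o=np.hstack([cv2.resize(i,None,fx=2.2,fy=2.2*k,interpolation=cv2.INTER_CUBIC)[:264] if 0 else cv2.resize(cv2.copyMakeBorder(i,0,160-i.shape[0],0,0,0),None,fx=2.2,fy=2.2,interpolation=cv2.INTER_CUBIC) for i,k in((a,1),(b,1))])
cv2.imwrite('pics/g2.png',o);o=bot.get_obs();print(o['tool_pos'],o['tcp_rot'],o['contact_force'])
```

```text
[442.45406363  43.90738506 118.58149758] [-3.14145816e+00  2.14662593e-04  1.59373266e+00] [ 0.67094954  0.13880525 -1.04628254]
```

View pics/g2.png

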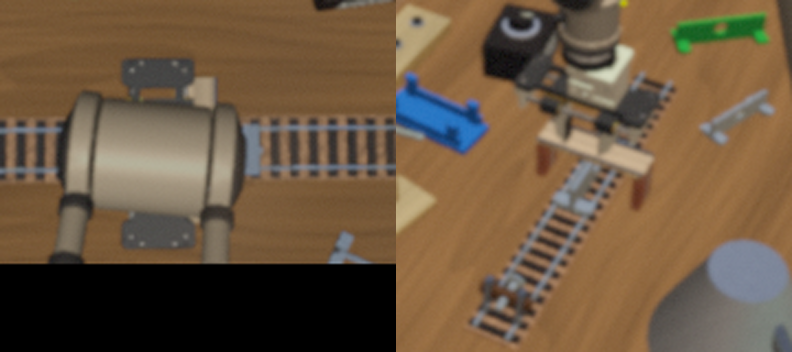

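The gauge's leading shoe and the bare plate stick out past the bridge, and the fingers stand over that part. I go down and grip.

Emit:
jog_arm:
  dp:
    - [0,0,0.02]
    - [0,0,0.025]
    - [0,0,0.02]
    - [0,0,0.015]
    - [0,0,0.01]
    - [0,0,0]
    - [0,0,0]
  twist: [0,0,0,0,0,0,0]

```text
time: 8.65
tool_pos: [442.8, 44.4, 29.1]
tcp_rot: [3.141, 0.0, 1.595]
contact_force: [0.5, 0.1, 0.1]
grip_width: 50.0
finger_force: 0.0
```

Emit:
jog_arm:
  dp:
    - [0,0,0]
    - [0,0,0]
    - [0,0,0]
    - [0,0,0]
    - [0,0,0]
    - [0,0,0]
    - [0,0,0]
  twist: [0,0,0,0,0,0,0]
  jaw: 0.0

```text
time: 9.52
tool_pos: [442.4, 44.6, 28.7]
tcp_rot: [3.142, 0.0, 1.595]
contact_force: [-0.1, -0.2, 0.6]
grip_width: 7.7
finger_force: 30.0
```

Emit:
jog_arm:
  dp:
    - [0.01,0,0]
    - [0.02,0,0]
    - [0.02,0,0]
    - [0.02,0,0]
    - [0.02,0,0]
    - [0.02,0,0]
    - [0.02,0,0]
    - [0.01,0,0]
    - [0,0,0]
    - [0,0,0]
  twist: [0,0,0,0,0,0,0,0,0,0]

```text
time: 10.78
tool_pos: [439.1, 184.7, 28.7]
tcp_rot: [3.141, -0.0, 1.595]
contact_force: [-0.6, 3.1, 1.2]
grip_width: 7.9
finger_force: 30.0
```

Run:
```python
from h import *
a=bot.capture('top')[180:290,180:360];b=bot.capture('side')[170:330,240:400]
cv2.imwrite('pics/t.png',a)
o=np.hstack([cv2.resize(i,(400,400*i.shape[0]//i.shape[1]),interpolation=cv2.INTER_CUBIC) for i in [cv2.copyMakeBorder(a,0,70,0,0,0),b]])
cv2.imwrite('pics/g3.png',o);o=bot.get_obs();print(o['tool_pos'],o['tcp_rot'],o['contact_force'])
```

```text
[439.10455955 184.44227854  28.72173679] [ 3.14145112e+00 -2.92694661e-04  1.59405989e+00] [0.23213543 3.00743867 1.92448379]
```

View pics/g3.png

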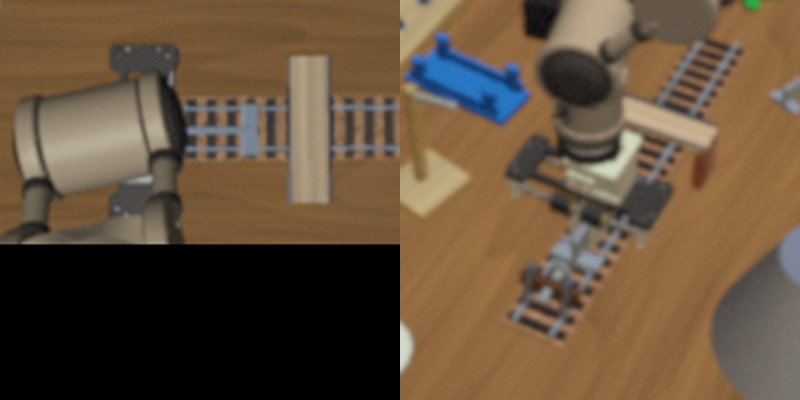

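The trailing shoe is clear of the bridge (left panel x≈258), and the leading end is about 29 mm short of the plunger. I creep forward and feel for it.

Emit:
jog_arm:
  dp:
    - [0.01,0,0]
    - [0.01,0,0]
    - [0,0,0]
    - [0,0,0]
  twist: [0,0,0,0]

```text
time: 11.38
tool_pos: [438.7, 205.3, 28.7]
tcp_rot: [3.141, -0.001, 1.595]
contact_force: [0.3, 4.1, 1.1]
grip_width: 7.6
finger_force: 30.0
```

Emit:
jog_arm:
  dp:
    - [0.003,0,0]
    - [0,0,0]
  twist: [0,0]

```text
time: 11.62
tool_pos: [438.5, 207.3, 28.7]
tcp_rot: [-3.141, 0.0, 1.595]
contact_force: [-0.2, -2.9, 3.1]
grip_width: 7.9
finger_force: 30.0
```

Emit:
jog_arm:
  dp:
    - [0.003,0,0]
    - [0,0,0]
  twist: [0,0]

```text
time: 11.88
tool_pos: [438.4, 210.5, 28.7]
tcp_rot: [-3.142, 0.0, 1.595]
contact_force: [-0.4, -3.7, 3.7]
grip_width: 7.8
finger_force: 30.0
```

Emit:
jog_arm:
  dp:
    - [0.003,0,0]
    - [0,0,0]
  twist: [0,0]

```text
time: 12.12
tool_pos: [438.3, 213.6, 28.7]
tcp_rot: [3.142, 0.0, 1.595]
contact_force: [0.4, -3.7, 3.6]
grip_width: 7.8
finger_force: 30.0
```

Emit:
jog_arm:
  dp:
    - [0.003,0,0]
    - [0,0,0]
  twist: [0,0]

```text
time: 12.38
tool_pos: [438.3, 216.4, 28.7]
tcp_rot: [-3.141, 0.0, 1.595]
contact_force: [-0.1, -4.6, 4.2]
grip_width: 8.3
finger_force: 30.0
```

Emit:
jog_arm:
  dp:
    - [0.003,0,0]
    - [0,0,0]
  twist: [0,0]

```text
time: 12.62
tool_pos: [438.2, 219.1, 28.7]
tcp_rot: [-3.141, 0.001, 1.595]
contact_force: [0.5, -6.2, 4.3]
grip_width: 7.9
finger_force: 30.0
```

Emit:
jog_arm:
  dp:
    - [0.002,0,0]
    - [0.0017,0,0]
    - [0,0,0]
    - [0,0,0]
  twist: [0,0,0,0]

```text
time: 13.12
tool_pos: [438.1, 222.3, 28.7]
tcp_rot: [-3.141, 0.001, 1.595]
contact_force: [0.6, -9.2, 5.1]
grip_width: 8.0
finger_force: 30.0
```

Run:
```python
from h import *
F=[]
for i in range(4):
    im=bot.capture('side' if i%2 else 'top');o=bot.get_obs();F.append(np.r_[o['tool_pos'],o['contact_force']])
print(np.mean(F,0).round(2))
b=bot.capture('side')[240:330,260:350]
cv2.imwrite('pics/g4.png',cv2.resize(b,None,fx=6,fy=6,interpolation=cv2.INTER_CUBIC))
```

```text
[438.1  222.27  28.71   0.95  -9.51   4.7 ]
```

View pics/g4.png

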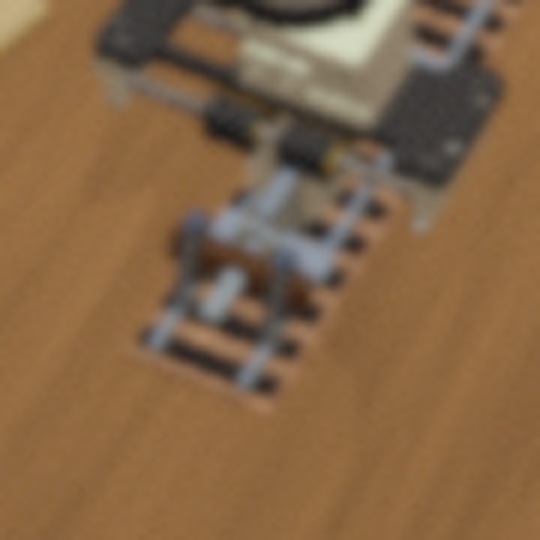

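By force the plunger is in about 8 mm, and by travel about 7 mm. The picture shows the gauge's end at the plunger and the shoes on the rails. I back off, then regrip nearer the eye at gauge y ≈ +26.

Emit:
jog_arm:
  dp:
    - [-0.005,0,0]
    - [-0.01,0,0]
    - [-0.01,0,0]
    - [0,0,0]
  twist: [0,0,0,0]

```text
time: 13.88
tool_pos: [438.8, 197.2, 28.7]
tcp_rot: [-3.142, 0.001, 1.594]
contact_force: [1.0, -4.1, 4.9]
grip_width: 7.9
finger_force: 30.0
```

Emit:
jog_arm:
  dp:
    - [0,0,0]
    - [0,0,0]
    - [-0.008,0,0]
    - [-0.008,0,0]
    - [0,0,0]
    - [0,0,0]
  twist: [0,0,0,0,0,0]
  jaw: 0.025

```text
time: 14.62
tool_pos: [439.2, 182.1, 28.7]
tcp_rot: [3.141, 0.0, 1.594]
contact_force: [0.1, -1.2, 0.4]
grip_width: 24.9
finger_force: 0.0
```

Emit:
jog_arm:
  dp:
    - [0,0,0]
    - [0,0,0]
    - [0,0,0]
    - [0,0,0]
    - [0,0,0]
  twist: [0,0,0,0,0]
  jaw: 0.0

```text
time: 15.25
tool_pos: [439.1, 182.4, 28.7]
tcp_rot: [3.141, -0.0, 1.595]
contact_force: [-0.0, 0.9, 0.5]
grip_width: 7.6
finger_force: 30.0
```

Run:
```python
from h import *
ims={c:cv2.imread(f'pics/{c}0.png') for c in P}
a=cv2.resize(ims['top'][125:175,225:285],(360,300),interpolation=cv2.INTER_CUBIC)
b=cv2.resize(ims['side'][195:260,225:275],(300,390),interpolation=cv2.INTER_CUBIC)
o=np.zeros((390,660,3),np.uint8);o[:300,:360]=a;o[:,360:]=b
cv2.imwrite('pics/st.png',o)
```

```text
(no output)
```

View pics/st.png

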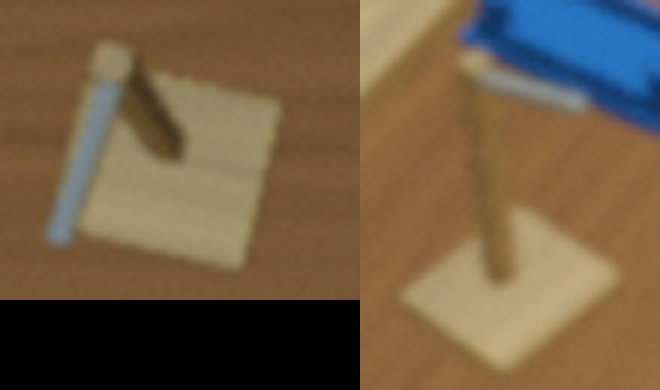

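Run:
```python
from h import *
T=lambda x,y:(225+x/6,125+y/6);S=lambda x,y:(225+(x-360)/6,195+y/6)
obs=[('top',T(112,62),(7,0,175)),('side',S(473,64),(7,0,175)),('top',T(59,236),(-66,0,189)),('side',S(580,102),(-66,0,189)),
('top',T(108,88),(-1,0,165+2)),('side',S(486,77),(-3,0,166)),('top',T(177,156),(7,0,14)),('side',S(498,280),(7,0,14))]
f=lambda p:np.concatenate([proj(c,tf(p,L))[0]-q for c,q,L in obs])
r=least_squares(f,[675,186,-.2]);print(r.x.round(3),r.fun.reshape(-1,2).round(1).tolist())
for L in((0,0,165),(-65,0,188.7)):print(tf(r.x,L).round(1))
print(tri(S(580,102),T(59,236)).x.round(1),tri(S(473,64),T(112,62)).x.round(1))
o=bot.get_obs();print(o['joint_positions'].round(2),o['tool_pos'])
```

```text
[ 6.74542e+02  1.87996e+02 -2.04000e-01] [[-0.3, 0.5], [0.3, -1.3], [0.1, 0.4], [-0.6, -0.2], [0.1, 0.2], [0.7, 0.1], [-1.5, -1.1], [0.4, -1.1]]
[[674.5 188.  165. ]]
[[610.9 201.2 188.7]]
[609.9 201.3 188.6] [683.7 186.7 168.9]
[0.23 0.52 1.89 0.   0.72 0.21] [439.12299352 182.36927302  28.70476315]
```

Emit:
jog_arm:
  dp:
    - [0,0,-0.01]
    - [0,0,-0.01]
    - [0,0,-0.01]
    - [0,0,-0.02]
    - [0,0,-0.02]
    - [0,0,-0.02]
    - [0,0,0]
    - [0,0,0]
  twist: [0,0,0,0,0,0,0,0]

```text
time: 16.25
tool_pos: [438.6, 182.1, 118.2]
tcp_rot: [-3.141, 0.0, 1.595]
contact_force: [0.5, -0.5, -4.5]
grip_width: 8.4
finger_force: 30.0
```

Emit:
jog_arm:
  dp:
    - [0,0,-0.02]
    - [0,0,-0.025]
    - [0,0.015,-0.012]
    - [0.015,0.02,0]
    - [0.02,0.025,0]
    - [0.02,0.025,0]
    - [0.02,0.02,0]
    - [0.005,0.015,0]
    - [0,0,0]
    - [0,0,0]
  twist: [6.5,6.5,0,0,0,0,0,0,0,0]

```text
time: 17.5
tool_pos: [571.8, 236.1, 174.6]
tcp_rot: [-3.139, 0.001, 1.368]
contact_force: [0.3, -0.7, -3.7]
grip_width: 7.8
finger_force: 30.0
```

Run:
```python
from h import *
a=bot.capture('top')[110:210,200:300];b=bot.capture('side')[150:270,210:330]
cv2.imwrite('pics/g5.png',np.hstack([cv2.resize(i,(400,400),interpolation=cv2.INTER_CUBIC) for i in(a,b)]))
o=bot.get_obs();print(o['tool_pos'],o['tcp_rot'],o['contact_force'],o['moment'])
p=o['tool_pos'];y=o['tcp_rot'][2];X=np.array([np.cos(y),np.sin(y)])
e=np.r_[p[:2]-27*X,p[2]+15.3];d=e[:2]-[674.5,188];u=np.array([.979,-.2026]);print('eye stand',d@u,d@[.2026,.979],e[2])
```

```text
[571.98424654 236.22727096 175.37679618] [-3.14059423e+00  5.92871817e-04  1.36776471e+00] [-0.5582749   0.02948686 -4.1398852 ] [ 0.07042832 -0.1063705  -0.03626735]
eye stand -110.10586630718588 -0.5482628299831092 190.67679618240535
```

View pics/g5.png

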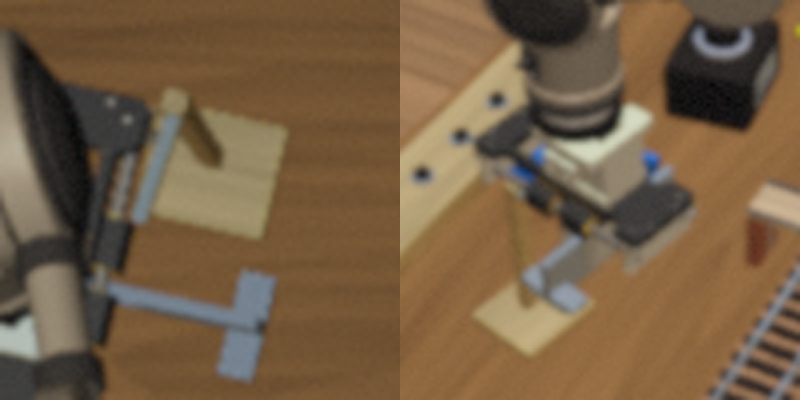

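Run:
```python
from h import *
o=bot.get_obs();p=o['tool_pos'];y=o['tcp_rot'][2];X=np.array([np.cos(y),np.sin(y)])
e=p[:2]-27*X
pose=(e[0],e[1],y-np.pi/2);z0=p[2]+15.3-24
G=lambda x,y,z:tf(pose,(x,y,z+z0))
q=np.array([[245,270],[276,277],[250,381],[218,373]])/4+[200,110]
pr=np.vstack([proj('top',G(a,b,8)) for a,b in((31,-60),(31,-80),(-31,-80),(-31,-60))])
print(q.round(1).tolist(),pr.round(1).tolist(),(q-pr).mean(0))
pr=np.vstack([proj('side',G(a,b,8)) for a,b in((31,60),(31,80),(-31,80),(-31,60))])
print(((pr-[210,150])*3.333+[400,0]).round(0).tolist())
```

```text
[[261.2, 177.5], [269.0, 179.2], [262.5, 205.2], [254.5, 203.2]] [[260.0, 176.9], [268.4, 178.8], [262.3, 204.5], [253.9, 202.7]] [0.6643858  0.58239421]
[[534.0, 261.0], [518.0, 274.0], [569.0, 308.0], [586.0, 295.0]]
```

The gauge hangs level in the grip and matches the prediction within 1 px. Its eye is about 110 mm out along the peg's direction. I insert it along the peg.

Emit:
jog_arm:
  dp:
    - [0.002,0.01,0]
    - [0,0.015,0]
    - [0,0.015,0]
    - [0,0.01,0.003]
    - [0,0.01,0.0037]
    - [0,0.005,0.0018]
    - [0,0,0]
    - [0,0,0]
  twist: [0,0,0,0,0,0,0,0]

```text
time: 18.6
tool_pos: [636.6, 225.5, 167.3]
tcp_rot: [-3.141, 0.0, 1.368]
contact_force: [0.5, 0.3, -4.9]
grip_width: 7.8
finger_force: 30.0
```

Run:
```python
from h import *
a=bot.capture('top')[110:210,200:300];b=bot.capture('side')[170:260,210:300]
cv2.imwrite('pics/g6.png',np.hstack([cv2.resize(i,(400,400),interpolation=cv2.INTER_CUBIC) for i in(a,b)]))
o=bot.get_obs();print(o['tool_pos'],o['tcp_rot'],o['contact_force'],o['moment'])
p=o['tool_pos'];y=o['tcp_rot'][2];X=np.array([np.cos(y),np.sin(y)])
e=np.r_[p[:2]-28.5*X,p[2]+15.3];d=e[:2]-[674.5,188];u=np.array([.979,-.2026]);s=d@u;print('eye stand',s,d@[.2026,.979],e[2],'axis z',165-s*np.tan(np.radians(20)))
```

```text
[636.63681342 225.47783534 167.47360453] [ 3.14138684e+00 -4.42153671e-05  1.36809851e+00] [ 0.18816349  0.25110637 -3.69572463] [ 0.12335243 -0.08171282 -0.01515084]
eye stand -44.622106670505325 0.5270461861988256 182.77360453476658 axis z 181.24111861831528
```

View pics/g6.png

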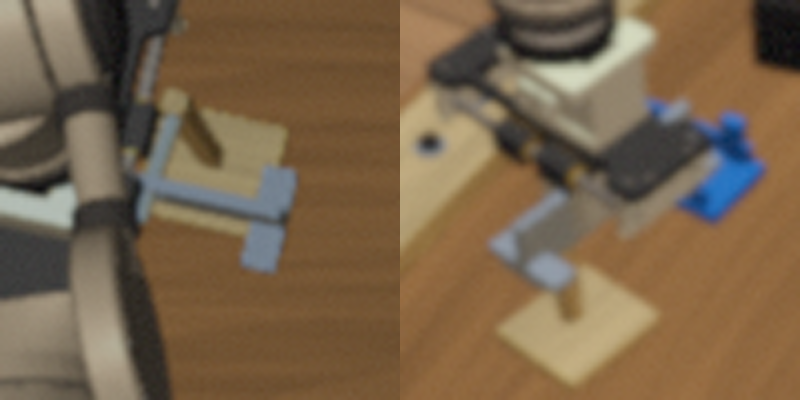

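The top view shows the peg running through the plate near (150,190), visible on both sides, with no contact force. I carry on along the slope and then lower.

Emit:
jog_arm:
  dp:
    - [0,0.008,0.003]
    - [0,0.008,0.003]
    - [0,0.006,0.003]
    - [0,0,0]
    - [0,0,0.002]
    - [0,0,0.001]
    - [0,0,0]
  twist: [0,0,0,0,0,0,0]

```text
time: 19.58
tool_pos: [658.2, 220.9, 155.2]
tcp_rot: [-3.141, 0.0, 1.368]
contact_force: [0.4, 0.1, -4.6]
grip_width: 7.7
finger_force: 30.0
```

Emit:
jog_arm:
  dp:
    - [0,0,0.0015]
    - [0,0,0]
    - [0,0,0]
  twist: [0,0,0]

```text
time: 19.95
tool_pos: [658.4, 220.9, 153.8]
tcp_rot: [3.141, 0.0, 1.368]
contact_force: [1.0, 1.1, -3.9]
grip_width: 7.8
finger_force: 30.0
```

Emit:
jog_arm:
  dp:
    - [0,0,0.0015]
    - [0,0,0]
    - [0,0,0]
  twist: [0,0,0]

```text
time: 20.32
tool_pos: [658.7, 220.9, 152.9]
tcp_rot: [3.14, -0.0, 1.368]
contact_force: [-0.4, -0.5, 2.8]
grip_width: 7.7
finger_force: 30.0
```

The peg now bears the gauge's weight. I release it.

Emit:
jog_arm:
  dp:
    - [0,0,0]
    - [0,0,0]
    - [0,0,0]
    - [0,0,0]
    - [0,0,0]
    - [0,0,0]
  twist: [0,0,0,0,0,0]
  jaw: 0.05

```text
time: 21.08
tool_pos: [658.4, 220.8, 152.2]
tcp_rot: [-3.142, 0.0, 1.368]
contact_force: [-0.8, -0.0, -0.4]
grip_width: 49.6
finger_force: 0.0
```

Emit:
jog_arm:
  dp:
    - [0,0,-0.01]
    - [0,0,-0.015]
    - [0,0,-0.02]
    - [0,0,-0.03]
    - [0,0,-0.03]
    - [0,-0.03,0]
    - [0,-0.04,0]
    - [0,-0.04,0]
    - [0,-0.04,0]
    - [0,0,0]
  twist: [0,0,0,0,0,0,0,0,0,0]

```text
time: 22.32
tool_pos: [509.7, 251.9, 259.3]
tcp_rot: [3.14, -0.001, 1.37]
contact_force: [0.7, -0.1, -0.7]
grip_width: 49.9
finger_force: 0.0
```

Run:
```python
from h import *
a=bot.capture('top')[100:220,190:340];b=bot.capture('side')[170:290,200:350]
cv2.imwrite('pics/g7.png',np.hstack([cv2.resize(i,(400,320),interpolation=cv2.INTER_CUBIC) for i in(a,b)]))
o=bot.get_obs();print(o['time'],o['tool_pos'],o['contact_force'])
```

```text
22.425 [512.15987767 251.26390119 258.68165448] [0.97059115 0.48251729 0.50792915]
```

View pics/g7.png

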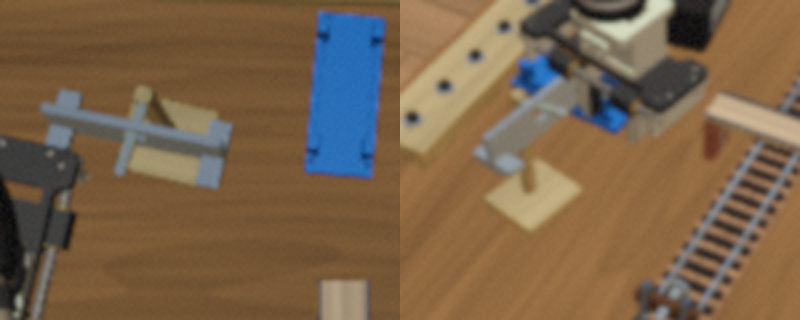

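The gauge hangs on the peg, which runs through its eye at about (130,133) in the left panel, and the gripper is clear. I let it settle and check by image difference that it is at rest.

Emit:
jog_arm:
  dp:
    - [0,-0.02,0]
    - [0,-0.02,0]
    - [0,0,0]
    - [0,0,0]
    - [0,0,0]
    - [0,0,0]
    - [0,0,0]
    - [0,0,0]
    - [0,0,0]
    - [0,0,0]
  twist: [0,0,0,0,0,0,0,0,0,0]

```text
time: 23.68
tool_pos: [472.3, 259.2, 257.2]
tcp_rot: [3.142, 0.0, 1.368]
contact_force: [-0.1, 0.2, -0.8]
grip_width: 50.1
finger_force: 0.0
```

Emit:
jog_arm:
  dp:
    - [0,0,0]
    - [0,0,0]
    - [0,0,0]
    - [0,0,0]
    - [0,0,0]
    - [0,0,0]
    - [0,0,0]
    - [0,0,0]
    - [0,0,0]
    - [0,0,0]
  twist: [0,0,0,0,0,0,0,0,0,0]

```text
time: 24.92
tool_pos: [472.3, 259.2, 257.2]
tcp_rot: [3.142, 0.0, 1.368]
contact_force: [0.9, 0.4, 0.8]
grip_width: 49.4
finger_force: 0.0
```

Emit:
jog_arm:
  dp:
    - [0,0,0]
    - [0,0,0]
    - [0,0,0]
    - [0,0,0]
    - [0,0,0]
    - [0,0,0]
    - [0,0,0]
    - [0,0,0]
    - [0,0,0]
    - [0,0,0]
  twist: [0,0,0,0,0,0,0,0,0,0]

```text
time: 26.18
tool_pos: [472.3, 259.2, 257.2]
tcp_rot: [3.142, 0.0, 1.368]
contact_force: [-0.3, -0.9, 0.2]
grip_width: 49.9
finger_force: 0.0
```

```bash
cat > m.py <<'E'
from h import *
f=lambda:bot.capture('side')[170:290,200:350].astype(np.float32)
ims=[f() for _ in range(16)]
g=[cv2.GaussianBlur(i,(0,0),1.5) for i in ims]
print([round(float(np.percentile(abs(i-g[0]),99.8)),1) for i in g[1:]],bot.get_obs()['time'])
for c,r in(('top',(slice(120,200),slice(200,285))),):
    print([(d['confidence'],d['bbox']) for d in bot.find_in(c,'gauge')] if bot.capture(c) is not None else 0)
    for l in('coaster','cradle'):print(l,bot.find_in(c,l)[:1])
E
python3 m.py
```

```text
[1.2, 1.4, 1.5, 1.5, 1.6, 1.5, 1.5, 1.7, 1.5, 1.6, 1.6, 1.4, 1.4, 1.5, 1.5] 26.975
[(0.86, [403.6, 292.1, 41.5, 29.9]), (0.84, [243.1, 152.0, 67.9, 38.4]), (0.76, [469.8, 255.5, 47.7, 57.4]), (0.53, [457.9, 177.4, 43.9, 25.6]), (0.31, [308.8, 236.1, 210.9, 25.2])]
coaster [{'bbox': [161.4, 171.8, 26.2, 13.4], 'confidence': 0.72}]
cradle [{'bbox': [319.9, 138.0, 27.6, 64.8], 'confidence': 0.67}]
```

```bash
python3 -c "
from plant import bot
print(bot.close_job())"
```

```text
the job is handed in; nothing more can be done
None
```

The job is handed in: the gauge slid along the rails under the footbridge, pushed the plunger in about 7–8 mm (from force and travel), and now hangs at rest by its eye on the peg; nothing touched the coaster or cradle as far as I could tell (the coaster was partly hidden in the last picture), but I viewed 11 pictures, one over the limit of 10.

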